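Open the dial lock on its peg stand and hold it up open

ROBOT

A 6-joint arm with a two-finger parallel gripper is mounted at the origin on a cart in front of the work surface, level with it; the furniture and walls round the work are solid. World frame = base frame: x ahead of the robot, y to its left, z up, the work surface at z = 0. Lengths are in mm, angles in rad, forces in N, time in s.
With the tool pointing down it reaches from about 200 to 875 mm from the base axis. Payload 3.4 kg.
Tool frame: the origin (TCP) lies between the finger pads, 19 mm behind the fingertips; this is the grasp point; z points along the fingers, y is the line along which they close (so a half turn about z gives the same grasp; the last joint's range is limited). The gripper opens to 94 mm and grips with 3 to 60 N. Pads are 16 mm wide; open, the fingers measure 119 mm over their backs; the gripper's body (75 mm by 177 mm) begins 78 mm behind the grasp point.
Start: joints at [1.189, 0.276, 1.505, -0, 1.361, -0.121], TCP at [148.282, 555.586, 224.293] pointing down, gripper open.
Joint ranges: [-2.89, 2.89], [-0.75, 2.08], [0.22, 2.7], [-1.18, 4.32], [0.11, 2.71], [-2.7, 2.7]. Speed limits (rad/s): [2.57, 2.57, 3.14, 3.14, 3.14, 3.14].

INTERFACE

Orientations are given as a 3x3 rotation matrix whose columns are the frame's x, y, z axes.
In Python, from workcell import bot gives the robot as it stands. The module is installed in compiled form; this text tells all that it offers. Calls block until the motion is done:
- bot.goto(position, orientation): joint-space move of the TCP to a pose.
- bot.line_to(position, orientation=None, vel=150): straight line of the TCP; orientation=None keeps the orientation; vel is the mean speed in mm/s.
- bot.move_joints(angles): joint-space move.
- bot.let_go() and bot.grasp(squeeze=None): open the fingers fully, or close them until they stop; squeeze is the grip in N (None keeps the last).
- bot.pause(seconds).
- bot.ik(position, orientation): joint angles nearest the present ones, or None.
- bot.get_image(name): name is "scene" or "top" or "wrist"; returns a dict with "image" (420x560x3 uint8, red, green, blue), "mtx" (3x3 intrinsics, pixels), "R" (3x3) and "t" (3): a world point X has camera coordinates R X + t; the wrist camera has in their place "tool_from_camera" (4x4, takes a point from camera to tool coordinates, whose origin is the TCP and whose axes are the flange's). Camera axes: x right, y down, z forward; pixel columns grow to the right and rows downward; lengths in mm; the calibration is good to about 2 mm. A picture is of the moment at which its call begins: read the wrist's pose just before it. There is no depth.
A pose or a line that the arm cannot do raises bot.Unreachable and nothing moves.
- bot.hand_in(): hands the job in; it is judged then, once.
Trained networks look in a picture, given as the dict that the camera call returned (one of the last four; its "shot" number tells which), for a name from the list of things; names that differ only in an ending like _2 or _b are one class to them, and where a whole thing is asked for, a point or a joint stands for the part that bears it (a point fixed in the world has none). Each returns a list of dicts, best first, with "p" (0 to 1); they miss things now and then, are a little off and sometimes report something else, mostly with a low value. They report only what shows in the picture. A call takes as long as a camera call.
- bot.search_frame(picture, thing): "rect" ([left, top, width, height] in pixels, round what is visible of it).
- bot.mark_of(picture, thing): "pixel" ([row, column] in pixels: a listed point, or the origin of a listed thing).
Readings, each from a call of its own:
- bot.current_time_s(): time.
- bot.current_joints(): joint angles.
- bot.current_joint_vel(): joint speeds.
- bot.current_joint_torque(): joint torques, N m.
- bot.current_tcp_pos(): TCP position.
- bot.current_tool_rot(): TCP orientation.
- bot.current_contact_force(): force on the tool from outside, world axes, zero at the start.
- bot.current_torque(): the same for the moment, N m.
- bot.current_grip_width(): finger opening in mm.
- bot.current_finger_force(): force on a finger pad.
Only numpy, scipy, OpenCV 4.12 (cv2) and the standard library are available. Lean on these libraries where they do the work, as an engineer would, in place of code of your own. Each camera call takes 0.05 s, during which the arm holds its last target. There are 200 camera calls.

TASK

Stand the loose dial lock fully down on the two pegs of its stand, so that it cannot twist, then turn its dial until it clicks into its notch with the pointer over the index rib. Then pull the shackle up fully open and lift the lock by the open shackle off the stand, to present it: finish while still holding it by the shackle, still, upright, with at least 12 cm of clear air between its foot and the bench top. Leave the other things on the bench where they are.

Things in the scene. Friction and masses are not known exactly. Their poses are not given: they have to be found in the camera images.
- lock: Loose dial lock: upright dark steel block 56 (x) x 124 (y) x 58 mm high, 0.5 kg, flat on the bench at first. Origin: centre of its underside, z up. Shackle on top near the -y end, dial near the +y end. In the underside two blind holes 13 mm wide, 16 mm deep, at y = -42 and +42 mm, x = 0. Most weight is under the shackle: it hangs nearly level when lifted by the bow.
- lock_foot (a point): Centre of the lock's underside (same point as the lock's origin).
- shackle_bow (a point): Centre of the bow (level top bar) of the U-shaped steel shackle; axes as the lock's. Flat-sided bar 10 mm wide (y), 10 high, 44 long (x). Closed, it lies 103 mm above the underside, 34 mm from the lock's centre to -y, 40 mm free under the bar. Pinch from above, fingers closing along y; it can carry the lock. The dial's knob is 40 mm or more away.
- shackle (a joint): How far the shackle is drawn up, m: 0 closed (start), 0.022 fully open (stop). About 0.6 N friction plus 0.9 N weight: pulled up while the lock stands, it opens to its stop before the lock lifts, and the hanging lock keeps it open. With the dial out of its notch it rises only about 1 mm and the whole lock comes up closed.
- dial_grip (a point): Grip point on the dial's axis, 86 mm above the underside, 32 mm from the lock's centre to +y. The knob is an upright bar 12 mm wide (point x), 40 long (point y), 63 to 94 mm above the underside, on a disc 44 mm across; its pointed end (point +y) is the pointer. The point turns with the dial about the vertical.
- dial (a joint): Dial angle, rad, counter-clockwise from above positive. 0: in its notch, pointer to the lock's +y over the small raised index rib. Starts at 0.8 to 1.4, so turn it clockwise. Friction about 0.01 N m; from about 0.4 a spring bump resists (under 0.15 N m), from about 0.13 it draws the dial into the notch; a like bump resists past 0. Shackle free within 0.12 of 0. Stops -0.7, 1.7.
- stand: Fixed plywood plate 76 (own x) x 140 (own y) x 18 mm thick on the bench, origin at the centre of its underside, z up. Two steel pegs stand on it at y = -42 and +42 mm, x = 0: 10 mm in diameter, 12 mm high, the upper 6 mm tapered to 4 mm. The lock fits on them either way round.
- stand_seat (a point): Centre of the stand's top face, 18 mm above the bench, where the centre of the lock's underside comes to lie when seated; axes as the stand's (pegs along y).
- dust_brush: flat bench brush, 160x44x14 mm, bystander
- offcut: small wood offcut, 40x85x22 mm, bystander
- pencil: flat carpenter's pencil, 177 mm long, bystander
- screw_tin: round open tin of screws, 67 mm across, 32 mm high, bystander

How it is judged:
By the outcome, as a careful person would: the job done as asked, in the order asked, and still so for the second after the job is handed in, while the arm keeps its last pose, push and grip.
It also fails if it takes over 72 s, if anything falls off the work surface, if the arm or the gripper's body presses on something with over 40 N, if the wrist force passes 120 N, or if a joint passes its speed limit or range.

## Working session

There is one attempt and no reset: what is moved stays moved. The work goes in short steps, each a Python script; the robot and the scene stay as the last script left them, time stands still between calls to the robot, and variables do not carry over. Pictures are saved under pics/ and viewed, at most 14 in all, crops included, and the job is handed in when it is done.

```bash
mkdir -p pics; cat > h.py <<'E'
import numpy as np, cv2
from workcell import bot
def ray(im,px,pose=None):
    r,c=px; d=np.linalg.inv(im["mtx"])@np.array([c,r,1.])
    if "R" in im:
        R=np.array(im["R"]);t=np.array(im["t"]);return -R.T@t,R.T@d
    T=np.array(im["tool_from_camera"]);p,Rt=pose
    return Rt@T[:3,3]+p,Rt@(T[:3,:3]@d)
def at_z(im,px,z,pose=None):
    o,d=ray(im,px,pose);return o+d*(z-o[2])/d[2]
def pose(): return np.array(bot.current_tcp_pos()),np.array(bot.current_tool_rot())
def save(im,n): cv2.imwrite("pics/"+n+".png",cv2.cvtColor(np.asarray(im["image"]),cv2.COLOR_RGB2BGR))
def down(a): # tool z down, tool y along heading a
    y=np.array([np.cos(a),np.sin(a),0]);z=np.array([0,0,-1.]);return np.column_stack([np.cross(y,z),y,z])
E
python3 - <<'E'
from h import *
H=dict(lock=0,lock_foot=0,shackle_bow=103,dial_grip=86,stand=0,stand_seat=18,dust_brush=0,offcut=0,pencil=0,screw_tin=0)
print(bot.current_time_s())
ims={n:bot.get_image(n) for n in("top","scene")}
for n,im in ims.items():
    save(im,n)
    for k,z in H.items():
        for f in bot.mark_of(im,k)[:2]: print(n,k,round(f["p"],2),np.round(f["pixel"]),np.round(at_z(im,f["pixel"],z)))
    for k in("lock","stand","shackle","dial"):
        for f in bot.search_frame(im,k)[:1]: print(n,k,round(f["p"],2),np.round(f["rect"]))
print(bot.current_time_s(), pose())
cv2.imwrite("pics/both.png",cv2.resize(np.vstack([cv2.imread("pics/top.png"),cv2.imread("pics/scene.png")]),(400,600)))
E
```

```text
0.0
top lock 0.94 [225. 363.] [ 497. -253.    0.]
top shackle_bow 0.4 [216. 380.] [ 521. -288.  103.]
top dial_grip 0.58 [228. 358.] [ 488. -224.   86.]
top dial_grip 0.55 [160. 173.] [701. 339.  86.]
top stand 0.57 [178. 226.] [655. 191.   0.]
top stand_seat 0.91 [183. 221.] [639. 202.  18.]
top dust_brush 0.73 [270. 296.] [357. -35.   0.]
top offcut 0.79 [164. 177.] [707. 350.   0.]
top pencil 0.68 [266. 397.] [ 365. -362.    0.]
top screw_tin 0.67 [161. 327.] [ 709. -143.    0.]
top lock 0.61 [343. 215.  41.  23.]
top stand 0.62 [202. 166.  43.  26.]
top shackle 0.4 [374. 215.  12.  14.]
top dial 0.71 [351. 222.  14.  11.]
scene lock 0.84 [285. 344.] [ 499. -252.    0.]
scene lock_foot 0.63 [282. 348.] [ 515. -256.    0.]
scene lock_foot 0.57 [219. 340.] [ 711. -138.    0.]
scene shackle_bow 0.46 [261. 364.] [ 516. -285.  103.]
scene dial_grip 0.74 [162. 206.] [632. 291.  86.]
scene dial_grip 0.61 [259. 336.] [ 499. -219.   86.]
scene stand 0.76 [193. 235.] [639. 194.   0.]
scene stand_seat 0.82 [189. 233.] [635. 197.  18.]
scene dust_brush 0.66 [287. 242.] [354. -33.   0.]
scene offcut 0.73 [163. 208.] [713. 357.   0.]
scene pencil 0.85 [346. 359.] [ 359. -357.    0.]
scene screw_tin 0.94 [222. 340.] [ 698. -142.    0.]
scene lock 0.86 [320. 251.  52.  47.]
scene stand 0.61 [211. 178.  48.  30.]
scene dial 0.7 [330. 255.  16.  18.]
1.5 (array([148.277602  , 555.56824175, 224.26992134]), array([[-9.66191867e-01,  2.57824115e-01,  3.52790291e-05],
       [ 2.57824115e-01,  9.66191868e-01,  1.47506127e-05],
       [-3.02832473e-05,  2.33477065e-05, -9.99999999e-01]]))
```

```bash
python3 - <<'E'
from h import *
im=bot.get_image("wrist");print(np.round(im["tool_from_camera"],2),np.round(im["mtx"]))
bot.goto([600,170,330],down(1.9)); 
P=pose();im=bot.get_image("wrist");save(im,"wstand")
for k,z in(("stand_seat",18),("stand",0)):
    for f in bot.mark_of(im,k)[:1]: print(k,f,at_z(im,f["pixel"],z,P))
print(P); np.savez("wstand.npz",p=P[0],R=P[1],T=im["tool_from_camera"],mtx=im["mtx"])
bot.goto([500,-250,330],down(1.95-np.pi))
P=pose();im=bot.get_image("wrist");save(im,"wlock")
for k,z in(("lock",0),("shackle_bow",103),("dial_grip",86)):
    for f in bot.mark_of(im,k)[:1]: print(k,f,at_z(im,f["pixel"],z,P))
print(P,bot.current_joints()); np.savez("wlock.npz",p=P[0],R=P[1],T=im["tool_from_camera"],mtx=im["mtx"])
print(bot.current_time_s())
E
```

```text
[[   0.     -0.96   -0.28   80.17]
 [   1.      0.      0.     -1.28]
 [  -0.     -0.28    0.96 -160.64]
 [   0.      0.      0.      1.  ]] [[330.   0. 282.]
 [  0. 330. 208.]
 [  0.   0.   1.]]
stand_seat {'pixel': [206.2, 288.5], 'p': 0.8} [645.8437956  196.31148116  18.        ]
stand {'pixel': [205.4, 287.2], 'p': 0.82} [649.94411531 196.00332807   0.        ]
(array([599.59451567, 170.84452826, 329.87252172]), array([[-9.45974304e-01, -3.24241321e-01, -4.27061298e-04],
       [-3.24241494e-01,  9.45974243e-01,  4.29574367e-04],
       [ 2.64703228e-04,  5.44837306e-04, -9.99999817e-01]]))
lock {'pixel': [166.6, 288.4], 'p': 0.85} [ 508.92757352 -258.23766154    0.        ]
shackle_bow {'pixel': [186.6, 315.8], 'p': 0.77} [ 512.65112321 -290.0583411   103.        ]
dial_grip {'pixel': [178.5, 263.2], 'p': 0.74} [ 495.04538424 -228.20334672   86.        ]
(array([ 500.24318864, -249.57579835,  330.02656313]), array([[ 9.28592629e-01,  3.71100649e-01,  1.93462578e-04],
       [ 3.71100603e-01, -9.28592637e-01,  2.37871940e-04],
       [ 2.67922357e-04, -1.49092051e-04, -9.99999953e-01]])) [-5.87293498e-01  2.11832647e-01  1.33646778e+00  3.75265543e-05
  1.59334383e+00  6.03349019e-01]
6.0667
```

View pics/wstand.png

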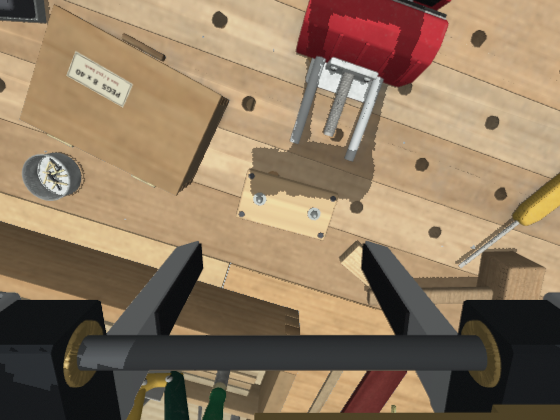

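View pics/wlock.png

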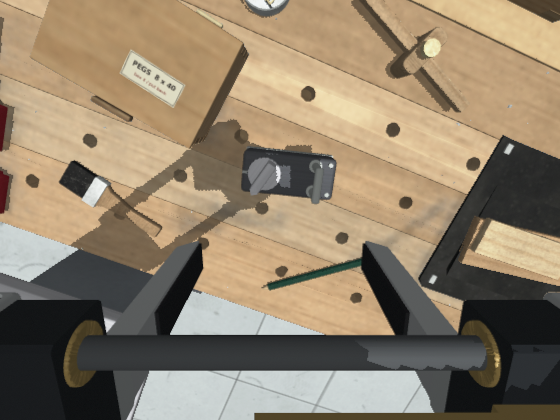

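View pics/both.png

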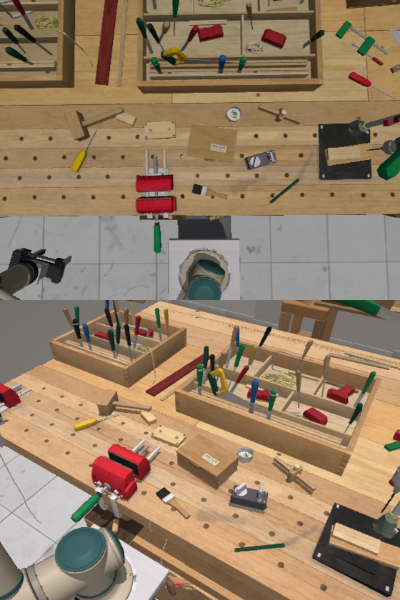

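The wrist pictures show the stand with its pegs at about (199,260) and (213,314), clear of the vise rods. The lock has its dial at (178,263), its bow at (187,316) and the pointer toward lower left, about 1 rad off. Next I look closer at the lock.

```bash
python3 - <<'E'
from h import *
d=np.load("wstand.npz");im=dict(mtx=d["mtx"],tool_from_camera=d["T"]);P=(d["p"],d["R"])
a=at_z(im,(199,260),29,P);b=at_z(im,(213,314),29,P);print("pegs",a,b,np.linalg.norm(a-b),(a+b)/2,np.arctan2(*(a-b)[1::-1]))
bot.goto([506,-266,235],down(1.85-np.pi))
P=pose();im=bot.get_image("wrist");save(im,"wlock2")
for k,z in(("lock",0),("shackle_bow",103),("dial_grip",86)):
    for f in bot.mark_of(im,k)[:1]: print(k,f,at_z(im,f["pixel"],z,P))
np.savez("wlock2.npz",p=P[0],R=P[1],T=im["tool_from_camera"],mtx=im["mtx"])
print(P,bot.current_time_s())
E
```

```text
pegs [646.16320864 152.5410156   29.        ] [640.64034973 233.79085837  29.        ] 81.43733125096865 [643.40177919 193.16593699  29.        ] -1.5029269473507898
lock {'pixel': [180.5, 275.5], 'p': 0.56} [ 506.70403674 -259.12917787    0.        ]
shackle_bow {'pixel': [203.3, 309.1], 'p': 0.92} [ 514.73207925 -290.97846086  103.        ]
dial_grip {'pixel': [200.9, 241.3], 'p': 0.76} [ 494.8069645  -229.61909425   86.        ]
(array([ 506.2355796 , -265.93336236,  235.27399998]), array([[ 9.61073007e-01,  2.76294417e-01, -2.64894296e-04],
       [ 2.76294516e-01, -9.61072899e-01,  4.72393675e-04],
       [-1.24062994e-04, -5.27193651e-04, -9.99999853e-01]])) 6.7417
```

View pics/wlock2.png

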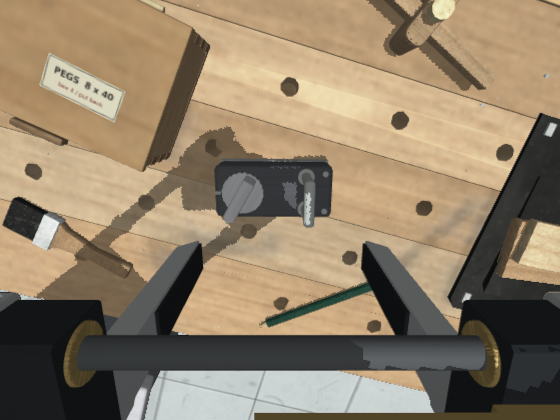

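The closer picture shows the bow bar vertical at column 308 and the knob at (200,240), with the pointer to the lower left. The lock's heading is about 1.86. Before grasping I take a close look at the pegs.

```bash
python3 - <<'E'
from h import *
R=down(1.64-np.pi)
bot.line_to([506,-266,330]) 
bot.goto([643,195,150],R)
P=pose();im=bot.get_image("wrist");save(im,"wst2")
for k,z in(("stand_seat",18),("stand",0)):
    for f in bot.mark_of(im,k)[:1]: print(k,f,at_z(im,f["pixel"],z,P))
np.savez("wst2.npz",p=P[0],R=P[1],T=im["tool_from_camera"],mtx=im["mtx"])
print(P,bot.current_joints(),bot.current_time_s())
i=cv2.imread("pics/wst2.png")[110:310,150:410];cv2.imwrite("pics/wst2c.png",cv2.resize(i,None,fx=3,fy=3,interpolation=cv2.INTER_CUBIC))
E
```

```text
stand_seat {'pixel': [201.3, 282.0], 'p': 0.83} [647.09706596 192.5847013   18.        ]
stand {'pixel': [198.0, 282.1], 'p': 0.62} [645.72372978 192.37396248   0.        ]
(array([643.52253684, 193.92447332, 150.49550329]), array([[ 9.97681157e-01,  6.80541875e-02,  9.68121337e-04],
       [ 6.80545814e-02, -9.97681527e-01, -3.79937122e-04],
       [ 9.40020462e-04,  4.44941200e-04, -9.99999459e-01]])) [ 1.89355701e-01  4.63813190e-01  1.39593787e+00 -2.22201896e-04
  1.28090785e+00  1.69252885e+00] 9.5333
```

View pics/wst2c.png

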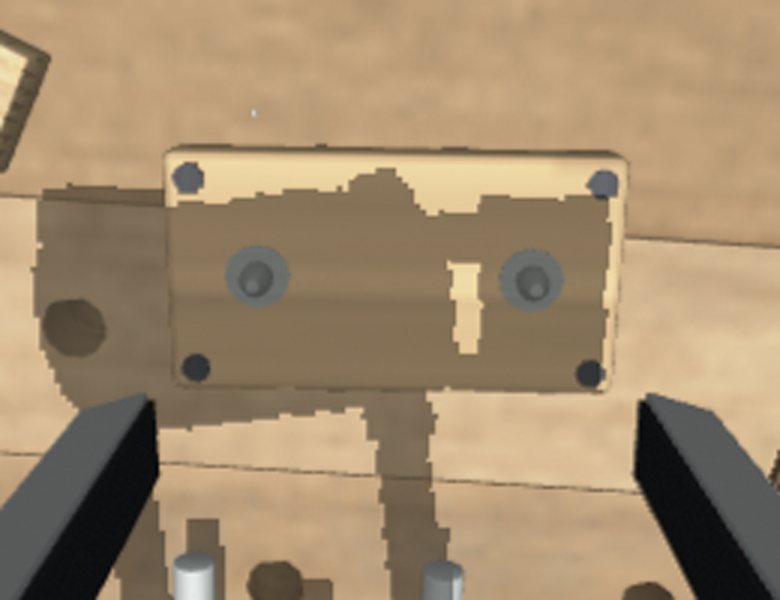

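```bash
python3 - <<'E'
from h import *
d=np.load("wst2.npz");im=dict(mtx=d["mtx"],tool_from_camera=d["T"]);P=(d["p"],d["R"])
a=at_z(im,(201.7,235.7),18.5,P);b=at_z(im,(203.3,327),18.5,P);print("pegs",a,b,np.linalg.norm(a-b),(a+b)/2,np.arctan2(*(a-b)[1::-1]))
h=1.86;R=down(h-np.pi);u=np.array([np.cos(h),np.sin(h),0])
c=np.array([514.2,-290.6,116])-3*u
bot.goto(c+[0,0,90],R); bot.line_to(c,R,vel=120); bot.pause(.2); print(pose()[0],bot.current_contact_force())
bot.grasp(40); bot.pause(.2); print(bot.current_grip_width(),bot.current_finger_force(),pose()[0])
P=pose();im=bot.get_image("wrist");save(im,"wg")
s=bot.get_image("scene");save(s,"sg")
bot.line_to(c+[0,0,30],vel=100); bot.pause(.3)
print(bot.current_grip_width(),bot.current_contact_force(),bot.current_torque(),pose(),bot.current_time_s())
P=pose();im=bot.get_image("wrist");save(im,"wl");
s=bot.get_image("scene");save(s,"sl")
f=lambda n:cv2.imread(f"pics/{n}.png")
cv2.imwrite("pics/g.png",np.vstack([np.hstack([f(n)[80:380,80:480] for n in("wg","wl")]),np.hstack([cv2.resize(f(n)[210:322,270:420],(400,300)) for n in("sg","sl")])]))
E
```

```text
pegs [643.93694414 234.97499417  18.5       ] [648.1659069  151.18874067  18.5       ] 83.89291032605276 [646.05142552 193.08186742  18.5       ] 1.6212267602791721
[ 515.5381016  -293.78249916  116.8835907 ] [ 0.60364374  0.29551093 -0.59915846]
9.28681492155246 39.99397695064545 [ 514.79411854 -293.06980803  115.88407597]
9.320303860019898 [-0.11684441  0.6793359  -4.64124117] [-0.07482129  0.09658404  0.03113147] (array([ 514.74661442, -293.3257097 ,  145.3171099 ]), array([[ 9.58482902e-01,  2.85148344e-01, -9.73702821e-04],
       [ 2.85148998e-01, -9.58483006e-01,  6.12949188e-04],
       [-7.58496161e-04, -8.65151700e-04, -9.99999338e-01]])) 14.7833
```

View pics/g.png

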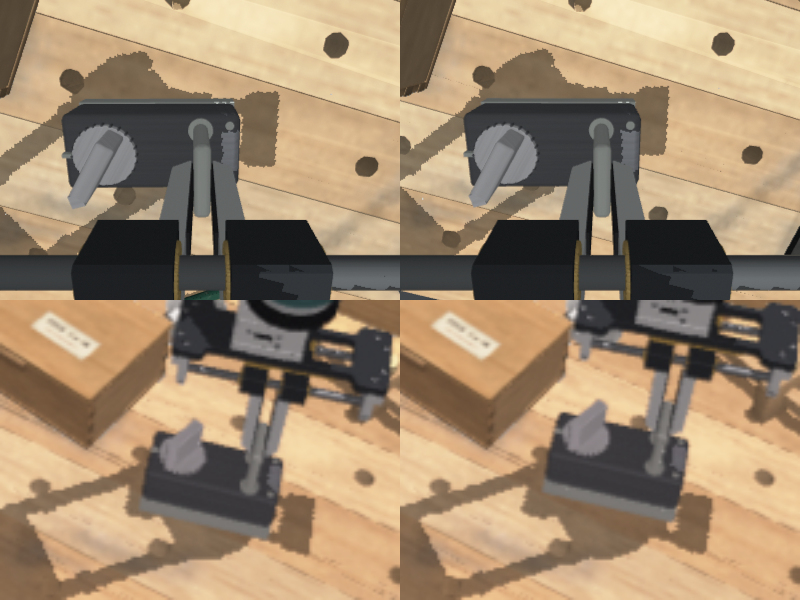

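The lock hangs level in the grip, and the bow is pinched near its middle at (202,170) of the left panel. Next I carry it over the stand, measure the in-hand offset and lower it.

```bash
python3 - <<'E'
from h import *
h=1.621;R=down(h-np.pi);u=np.array([np.cos(h),np.sin(h),0]);v=np.array([np.sin(h),-np.cos(h),0])
seat=np.array([646.3,193.,0]); c=seat-34*u
p=pose()[0]
bot.line_to([p[0],p[1],350],vel=200)
bot.goto(c+[0,0,350],R); bot.line_to(c+[0,0,165],vel=130); bot.pause(.5)
P=pose(); im=bot.get_image("wrist");save(im,"ws3")
for k,zt in(("shackle_bow",13),("dial_grip",31)):
    f=bot.mark_of(im,k)[:1]
    for f in f:
        q=at_z(im,f["pixel"],P[0][2]-zt,P); print(k,f,"tool frame",P[1].T@(q-P[0]))
print(P, c, bot.current_contact_force(),bot.current_torque(),bot.current_time_s())
s=bot.get_image("scene");save(s,"ss3")
f=lambda n:cv2.imread(f"pics/{n}.png")
cv2.imwrite("pics/g3.png",np.hstack([f("ws3")[80:380,80:480],cv2.resize(f("ss3")[110:222,160:310],(400,300))]))
E
```

```text
shackle_bow {'pixel': [263.1, 283.5], 'p': 0.58} tool frame [-2.02407574  2.31672988 12.99986921]
dial_grip {'pixel': [248.7, 172.9], 'p': 0.57} tool frame [ -0.74695317 -66.90142357  30.99855973]
(array([648.01692037, 159.0303444 , 165.06167877]), array([[ 9.98738073e-01,  5.02220341e-02,  8.90783847e-05],
       [ 5.02220357e-02, -9.98738077e-01, -1.60924547e-05],
       [ 8.81577788e-05,  2.05458451e-05, -9.99999996e-01]])) [648.00620795 159.04283795   0.        ] [-0.43166037  0.36280096 -5.13464098] [-0.08338895  0.16647271  0.00423823] 20.0
```

View pics/g3.png

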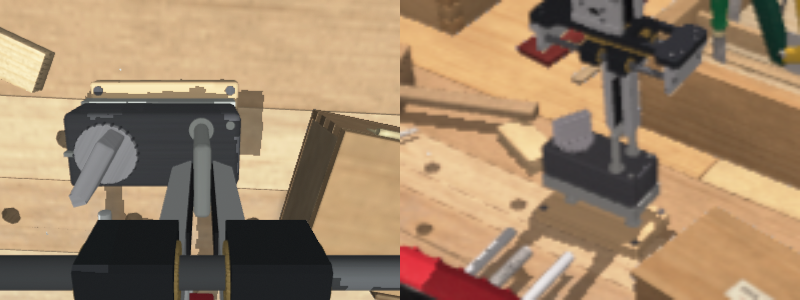

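The lock hangs level above the stand, about 1.4 mm off along tool x. I apply that shift and lower it with force checks.

```bash
python3 - <<'E'
from h import *
h=1.621;u=np.array([np.cos(h),np.sin(h),0])
c=np.array([646.3,193.,0])-34*u+[1.2,0,0]
bot.line_to(c+[0,0,152],vel=60)
for z in np.arange(150,131.9,-2):
    bot.line_to(c+[0,0,z],vel=30); bot.pause(.1)
    F=np.array(bot.current_contact_force()); print(z,np.round(pose()[0],1),np.round(F,1),np.round(bot.current_torque(),2))
    if F[2]>6: break
print(bot.current_time_s(),bot.current_grip_width())
s=bot.get_image("scene");save(s,"s4");im=bot.get_image("wrist");save(im,"w4")
f=lambda n:cv2.imread(f"pics/{n}.png")
cv2.imwrite("pics/g4.png",np.hstack([f("w4")[80:380,80:480],cv2.resize(f("s4")[110:222,160:310],(400,300),interpolation=2)]))
E
```

```text
150.0 [649.3 159.1 150.2] [-0.6 -0.4 -5.1] [-0.04  0.12 -0.04]
148.0 [649.2 159.1 148. ] [ 0.1  0.9 -4.7] [-0.05  0.16  0.01]
146.0 [649.2 159.  145.9] [-0.5 -0.4 -4.5] [0.01 0.14 0.02]
144.0 [649.2 159.1 143.9] [-0.1 -0.2 -4.8] [-0.07  0.11  0.05]
142.0 [649.2 159.  142. ] [-0.2 -0.6 -4.5] [-0.04  0.17 -0.01]
140.0 [649.2 159.  139.9] [-0.8  0.4 -4.6] [-0.07  0.26 -0.02]
138.0 [649.1 159.1 137.9] [-0.2  0.1 -5. ] [-0.08  0.28  0.01]
136.0 [649.1 159.  135.9] [ 0.6  0.1 -4.4] [-0.1   0.32  0.05]
134.0 [649.3 159.3 134.5] [-1.   0.5 -1.4] [0.03 0.42 0.06]
132.0 [649.4 159.7 133.5] [-2.9  2.5  5.3] [0.27 0.74 0.07]
23.9167 9.364342351111754
```

View pics/g4.png

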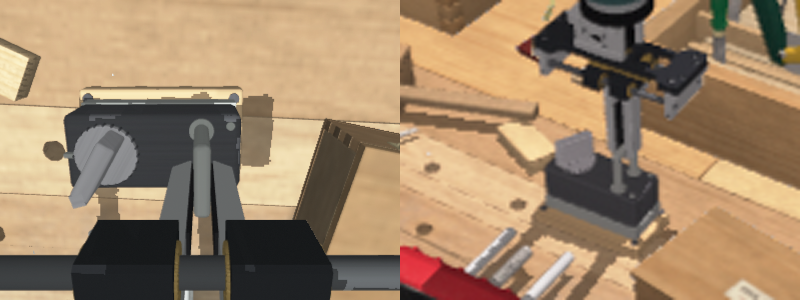

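It met the seat at TCP z ≈ 134.5, exactly the seated height, since the pegs would have stopped it near 146. I release it and look at the dial.

```bash
python3 - <<'E'
from h import *
h=1.621;u=np.array([np.cos(h),np.sin(h),0])
p=pose()[0]
bot.let_go(); bot.pause(.2)
bot.line_to([p[0],p[1],225],vel=150)
g=np.array([646.1,193,0])+32*u
R=down(h-np.pi/2+1.0)
bot.goto(g+[0,0,215],R); bot.pause(.3)
P=pose();im=bot.get_image("wrist");save(im,"w5");np.savez("w5.npz",p=P[0],R=P[1],T=im["tool_from_camera"],mtx=im["mtx"])
for k,z in(("shackle_bow",121),("dial_grip",104)):
    for f in bot.mark_of(im,k)[:1]: print(k,f,at_z(im,f["pixel"],z,P))
print(g,P,bot.current_joints(),bot.current_time_s())
i=cv2.imread("pics/w5.png")[60:360,80:480];cv2.imwrite("pics/w5c.png",cv2.resize(i,None,fx=2,fy=2,interpolation=cv2.INTER_CUBIC))
E
```

```text
shackle_bow {'pixel': [258.5, 216.2], 'p': 0.93} [649.15505821 157.75427099 121.        ]
[644.49415722 224.95968193   0.        ] (array([644.50874869, 224.8871627 , 215.04246948]), array([[-8.67446132e-01,  4.97531107e-01,  7.55861108e-05],
       [ 4.97531109e-01,  8.67446134e-01,  5.80553546e-06],
       [-6.26784451e-05,  4.26424308e-05, -9.99999997e-01]])) [ 2.33976911e-01  4.44125299e-01  1.26725068e+00 -1.82711982e-05
  1.43010264e+00 -8.16237673e-01] 28.8833
```

View pics/w5c.png

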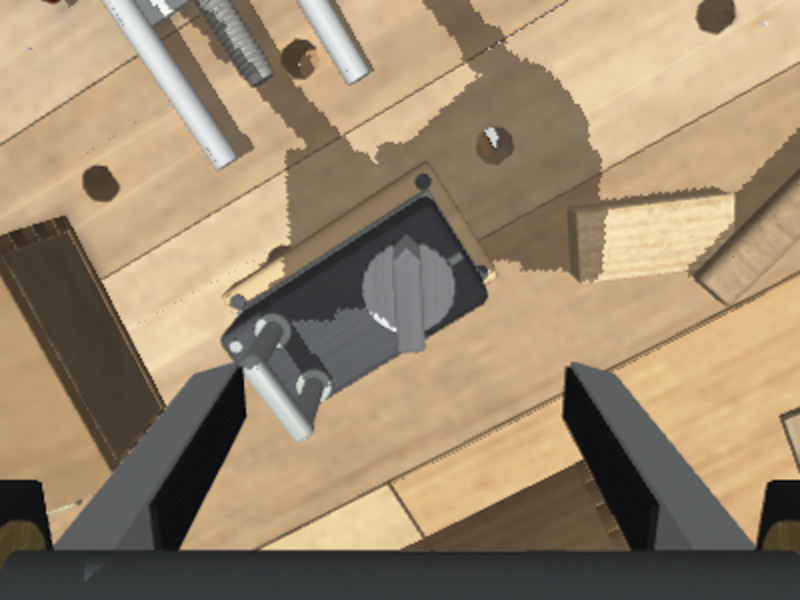

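The knob bar is nearly vertical in the crop, with its pointer at (405,240), so the dial is at about 1.05 rad. The open finger clears the bow, so I grip the knob and turn it.

```bash
python3 - <<'E'
from h import *
d=np.load("w5.npz");im=dict(mtx=d["mtx"],tool_from_camera=d["T"]);P=(d["p"],d["R"])
m=at_z(im,(207.5,284),112,P);h=1.621;u=np.array([np.cos(h),np.sin(h),0])
g=np.array([646.1,193,0])+32*u; print(m,g)
m[2]=0
if np.linalg.norm(m-g)<5: g=.5*(g+m)
z=np.array([0,0,105.])
bot.line_to(g+z+[0,0,30],down(h-np.pi/2+1.05)); bot.line_to(g+z,vel=70); bot.pause(.1)
print(pose()[0],bot.current_contact_force())
bot.grasp(35); bot.pause(.1); print(bot.current_grip_width(),bot.current_contact_force())
for a in list(np.arange(.9,-.01,-.15))+[-.03]:
    bot.line_to(g+z,down(h-np.pi/2+a),vel=150); bot.pause(.05)
    print(round(a,2),np.round(pose()[0],1),np.round(bot.current_contact_force(),1),np.round(bot.current_torque(),2),bot.current_time_s())
bot.line_to(g+z,down(h-np.pi/2)); bot.pause(.1)
print(bot.current_contact_force(),bot.current_torque(),pose()[1][:,1])
bot.let_go(); bot.pause(.1)
bot.line_to(g+[0,0,225],vel=200); bot.pause(.1)
P=pose();im=bot.get_image("wrist");save(im,"w6");np.savez("w6.npz",p=P[0],R=P[1],T=im["tool_from_camera"],mtx=im["mtx"])
for k,zz in(("shackle_bow",121),("dial_grip",104)):
    for f in bot.mark_of(im,k)[:1]: print(k,f,at_z(im,f["pixel"],zz,P))
print(bot.current_time_s())
i=cv2.imread("pics/w6.png")[60:360,80:480];cv2.imwrite("pics/w6c.png",cv2.resize(i,None,fx=2,fy=2,interpolation=cv2.INTER_CUBIC))
E
```

```text
[641.03879655 228.09704176 112.        ] [644.49415722 224.95968193   0.        ]
[643.08442336 226.56829899 105.29419747] [-0.63762978  0.29548727 -0.64250535]
12.061829078505331 [ 0.70963764  2.55072021 -0.02747408]
0.9 [642.7 227.  105.1] [-0.3  3.3 -0.2] [0.53 0.08 0.04] 31.9167
0.75 [642.7 227.  105.1] [-0.9  3.7  0.9] [ 0.8   0.   -0.02] 32.2667
0.6 [642.8 227.1 105.1] [0.9 4.7 1.3] [1.02 0.04 0.01] 32.6167
0.45 [643.  227.2 105.2] [0.7 6.  0.5] [1.1  0.05 0.03] 32.9667
0.3 [643.2 227.1 105.2] [0.1 5.8 0.7] [ 1.1  -0.1   0.04] 33.3167
0.15 [643.1 227.1 105.2] [0.5 6.  0.2] [ 1.07  0.05 -0.06] 33.6667
-0.0 [643.4 227.2 105.3] [1.5 5.4 0.2] [ 1.07 -0.07  0.  ] 34.0167
-0.03 [643.4 227.2 105.3] [0.9 4.6 0.3] [ 1.1  -0.11  0.03] 34.3167
[0.86369746 4.82461789 0.43390142] [1.09324667 0.01258944 0.05891112] [0.99860526 0.05277542 0.00151481]
shackle_bow {'pixel': [287.0, 285.5], 'p': 0.64} [648.47053092 157.51825738 121.        ]
dial_grip {'pixel': [213.0, 285.6], 'p': 0.6} [645.28715124 221.05690357 104.        ]
37.075
```

View pics/w6c.png

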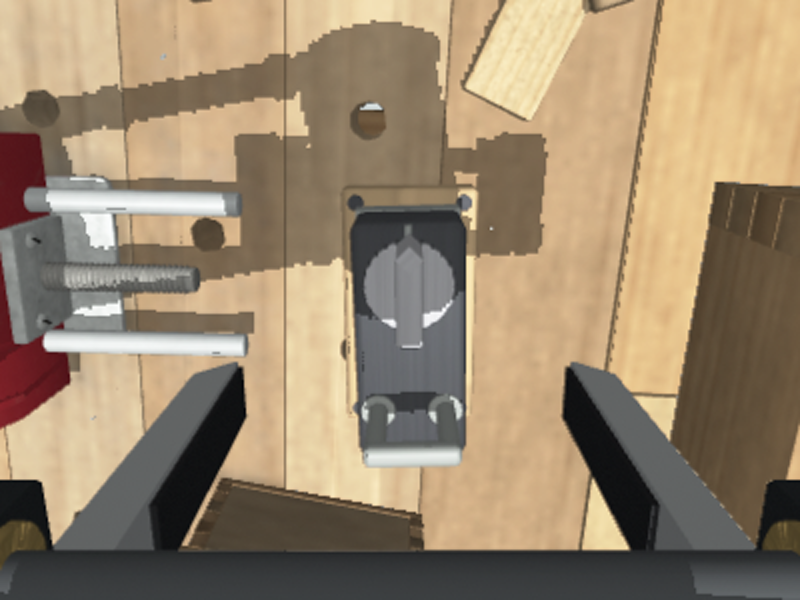

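The pointer at (408,240) lies over the index rib at (408,230), and the lock sits squarely on the stand. Now the shackle pull and the lift.

```bash
python3 - <<'E'
from h import *
h=1.621;R=down(h-np.pi);c=np.array([649.1,158.6,0])
bot.goto(c+[0,0,225],R); bot.line_to(c+[0,0,134.5],vel=100); bot.pause(.15); print(pose()[0],bot.current_contact_force())
bot.grasp(50); bot.pause(.2); p=pose()[0];print(p,bot.current_grip_width(),bot.current_time_s())
for dz in (2,5,10,15,19,21,23,25,28,34):
    bot.line_to([p[0],p[1],134.5+dz],vel=40); bot.pause(.05)
    print(dz,np.round(pose()[0],1),np.round(bot.current_contact_force(),1))
    if dz==19:
        s=bot.get_image("scene");save(s,"s7")
bot.pause(.2); print(bot.current_contact_force(),bot.current_time_s())
s=bot.get_image("scene");save(s,"s8");im=bot.get_image("wrist");save(im,"w8")
f=lambda n:cv2.imread(f"pics/{n}.png")
cv2.imwrite("pics/g8.png",np.hstack([f("w8")[80:380,80:480],cv2.resize(f("s8")[110:222,160:310],(400,300),interpolation=2)]))
E
```

```text
[649.59623831 158.69042446 135.37158564] [-0.07200681 -0.35697825  0.0385215 ]
[649.12236033 158.95323001 134.53185481] 9.664250228933497 41.0583
2 [649.1 159.  136.6] [-0.2  2.3 -0.1]
5 [649.1 159.  139.7] [ 0.7  2.4 -0.1]
10 [649.1 159.  144.8] [-0.6  2.2 -0.6]
15 [649.1 159.  149.8] [ 0.5  1.5 -0.9]
19 [649.1 159.  153.7] [ 0.2  1.3 -0.3]
21 [649.1 159.  155.6] [ 0.1  2.2 -0.5]
23 [648.7 158.7 156.7] [-0.   1.4 -4.9]
25 [648.9 158.8 159.3] [-0.3  0.8 -5.1]
28 [649.3 158.8 162.9] [ 0.5  1.3 -4.7]
34 [649.3 158.9 168.8] [-0.1 -0.5 -5.7]
[-1.00537017  0.06535155 -4.20736429] 44.4083
```

View pics/g8.png

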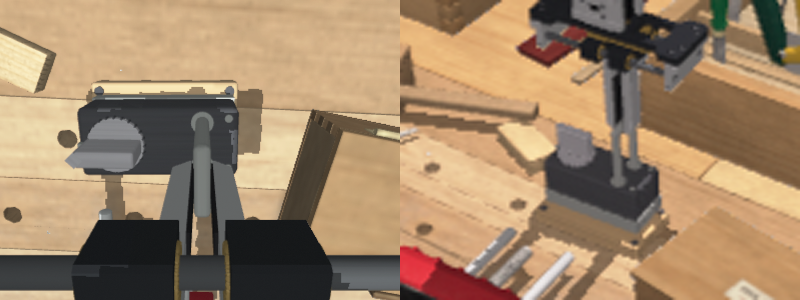

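The shackle opened at about 1 N over 22 mm, and then the full weight came on. The lock now hangs level, so I lift it to present.

```bash
python3 - <<'E'
from h import *
p=pose()[0]
bot.line_to([p[0],p[1],330],vel=90); bot.pause(1.0)
print(pose(),bot.current_contact_force(),bot.current_grip_width(),np.abs(bot.current_joint_vel()).max(),bot.current_time_s())
s=bot.get_image("scene");save(s,"s9");im=bot.get_image("wrist");save(im,"w9")
f=lambda n:cv2.imread(f"pics/{n}.png")
cv2.imwrite("pics/g9.png",np.hstack([f("w9")[80:380,80:480],cv2.resize(f("s9")[60:210,160:360],(400,300),interpolation=2)]))
E
```

```text
(array([649.03054601, 158.91891617, 329.99733047]), array([[ 9.98739249e-01,  5.01987308e-02, -2.57468164e-05],
       [ 5.01987309e-02, -9.98739249e-01,  3.94203314e-06],
       [-2.55164710e-05, -5.22952073e-06, -1.00000000e+00]])) [-0.69279488 -0.51381826 -4.192827  ] 9.380077900387173 0.0012850981610374138 47.45
```

View pics/g9.png

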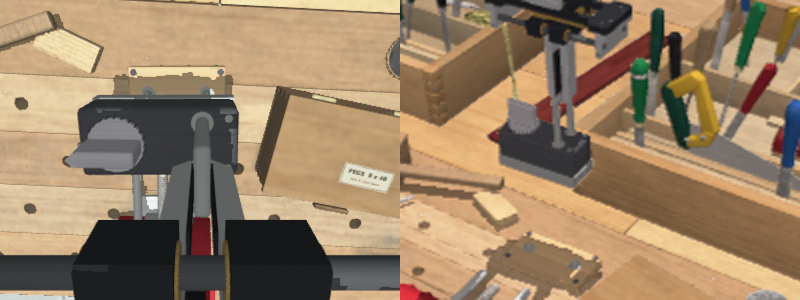

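The lock hangs upright and still by the open shackle, with its foot about 19 cm up and the stand empty below.

```bash
python3 -c "
from workcell import bot
print(bot.hand_in())"
```

```text
the job is handed in; nothing more can be done
None
```

The job is handed in: I seated the lock on its pegs, clicked the dial to its index, opened the shackle fully, and held the lock upright by it with its foot about 19 cm above the bench, at about 47.5 s on the robot's clock.

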